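# Put the shoe cream away and shut the sliding door of the bench case

### The job

Stand the small tin of shoe cream upright in the open compartment of the bench case, and then slide the green door shut until it presses home against the rubber strip of the frame. Press it firmly enough that the rubber gives a little and keeps touching it, but never slam or force it; leave the bottle, the sneaker and the screwdriver where they are.

Things in the scene. Friction and masses are not known exactly. Their poses are not given: they have to be found in the camera images.
- case: Dark wooden bench case, fixed, 200 (x) by 400 (y) by 88 mm tall, turned by up to 0.3 rad. Origin: centre of its underside, on the bench; z up; +y is the way the door closes. A fixed deck covers its -y half, the +y half is an open compartment. Aluminium tracks on the long walls (x beyond +-83 mm, top at 88 mm) hold the door down.
- bay (a point): Point on the floor of the open-topped compartment, 8 mm above the bench, at x = 0, y = 72 mm of the case; axes as the case. The compartment inside spans x -92 to +92 mm and y -10 to +176 mm of the case, its walls end 70 mm above the bench. Its mouth is free from the open door's leading edge to the rubber strip, 128 mm or more in y.
- frame_strip (a point): Middle place of the rubber strip's face, case y = 152 mm, height 78 mm, fixed to the case. The real strip (black, 160 mm along x, at door height, on two adjusting studs) is set up to 14 mm nearer or farther in y each time: feel for it. It gives 1 mm per 10 N. Home: over 7 N on it for 0.25 s; over 20 N is forcing. Behind it: closing post, y 178 to 200, top 88 mm.
- door: Green sliding door, 180 (x) by 170 (y) by 7 mm, 0.6 kg, top face 81.5 mm above the bench, sliding along the case's y only; axes as the case. Origin: middle of its leading (+y) edge, underside. Starts far open (origin at case y -5 to 10 mm). Drags with about 4 N plus 0.8 N at 0.1 m/s, stays where left; pressed rubber pushes it back slightly on release, until rubber and drag balance.
- door_pull (a point): Upright wooden pull bar on the door, 70 mm long (x), 12 mm thick (y), standing 40 mm above the panel, top 121.5 mm above the bench, 85 mm behind the leading edge. The point is on its centre lines, 108.5 mm above the bench, 13 mm below its top; axes as the case. Push it from its -y side, or pinch it across its thickness.
- tin_center (a point): Tin of shoe cream, round, white and blue with a blue lid, 55 mm diameter, 56 mm tall, 0.1 to 0.2 kg, standing loose on the bench to the right of the case. The point is its centre, half-way up (28 mm above its underside); its z is the tin's axis, pointing to the lid.
- bottle: Amber bottle with yellow cap, 60 mm diameter, 170 mm tall, standing loose on the bench at least 130 mm from the tin (the two swap places between starts). Origin: centre of its underside. Leave alone.
- sneaker: Grey canvas sneaker with white sole, 280 mm long, about 90 mm wide and tall, loose on the bench left of the case. Origin: under the middle of the sole; x towards the toe. Leave alone.
- screwdriver: Screwdriver with red handle, 170 mm long, lying loose on the bench left of the case. Origin: under its middle; x towards its tip. Leave alone.
Mind the look-alikes: they are no part of the job. Several things look just like the part that bears tin_center: the one meant starts farthest to the robot's left.

How it is judged:
By the outcome, as a careful person would: the job done as asked, in the order asked, and still so for the second after the job is handed in, with the robot touching nothing.
It also fails if it takes over 67 s, if anything falls off the work surface, if the arm or the gripper's body presses on something with over 40 N, if the wrist force passes 120 N, or if a joint passes its speed limit or range.

### The arm

A 6-joint arm with a two-finger parallel gripper is mounted at the origin on the work surface. World frame = base frame: x ahead of the robot, y to its left, z up, the work surface at z = 0. Lengths are in m, angles in rad, forces in N, time in s.
With the tool pointing down it reaches from about 0.275 to 1 m from the base axis. Payload 8.4 kg.
Tool frame: the origin (TCP) lies at the very end of the fingers, on their centre line; the grasp point (between the pads) lies bot.tcp_to_grasp behind it (bot.tcp_to_grasp is the distance from the TCP to the grasp point, in m); z points along the fingers, y is the line along which they close (so a half turn about z gives the same grasp; the last joint's range is limited). The gripper opens to 85 mm and grips with 20 to 120 N. Pads are 22 mm wide; open, the fingers measure 114 mm over their backs; the gripper's body (76 mm by 85 mm) begins 54 mm behind the grasp point. The pads swing forward as they close: fully open they stand 13 mm farther back than shut.
Start: joints at [1.341, 0.353, 1.633, -0, 1.155, -0.002], TCP at [0.141, 0.609, 0.211] pointing down, gripper open.
Joint ranges: [-2.63, 2.63], [-0.92, 2.1], [0.06, 2.66], [-1.3, 4.44], [0, 2.69], [-3.02, 3.02]. Speed limits (rad/s): [2.22, 2.22, 2.79, 3.14, 3.14, 3.14].

### API

Orientations are given as a unit quaternion [x, y, z, w].
In Python, from cell import bot gives the robot as it stands. The module is installed in compiled form; this text tells all that it offers.
- The arm moves only by the tool step_arm, never from a script. Its argument "series" is a list of rows, each an object of numbers: "claw": the finger opening in mm, from 0 to 85.4; "dx", "dy", "dz": the shift along the tool's x, y, z in mm; "ax", "ay", "az": the turn, a rotation vector about the tool's x, y, z in rad. A call has 1 to 8 rows; each row shifts and turns the commanded pose from where the row before left it, along the tool's axes as they then stand; what a row does not reach is not made up. A row lasts 1/10 s, in which the tool goes at most 50 mm and 8.59 degrees, less where a joint would pass 70% of its speed; a pose out of reach is approached as far as the arm can. A call with a gripper value outside its range is refused whole. The fingers move at their own pace and stop on an object; "grip_force" is the grip in N (left out, the last holds). Time passes only in rows, so rows that do not move let the fingers close. It gives the time, the measured TCP pose, the force, the opening and the grip force at its end, in the units of the state.
- bot.sense(): the state, without advancing time (a new reading comes with each control period).
- bot.capture(name): name is "scene" or "top"; returns (picture, depth): 400x640x3 uint8, blue, green, red; 400x640 float32, m along the optical axis (not along the pixel's ray), 0 where there is no reading.
- bot.camera_info(name): a dict with "K" (3x3 intrinsics, pixels), "T" (4x4, takes a point from camera to world coordinates). Camera axes: x right, y down, z forward; pixel columns grow to the right and rows downward; lengths in m; the calibration is good to about 2 mm. A picture is of the moment at which its call begins. camera_info takes no time and is no camera call.
- bot.finish_job(): hands the job in; it is judged then, once.
The state is a dict: "time": time; "joint_pos": joint angles; "qvel": joint speeds; "tau": joint torques, N m; "eef_pos": TCP position; "eef_rot": TCP orientation; "contact_force": force on the tool from outside, world axes, zero at the start; "moment": the same for the moment, N m; "width": finger opening in m; "gripper_force": force on a finger pad.
Only numpy, scipy, OpenCV 4.12 (cv2) and the standard library are available. Lean on these libraries where they do the work, as an engineer would, in place of code of your own. Each camera call takes 0.05 s, during which the arm holds its last target. There are 200 camera calls.

## Working session

There is one attempt and no reset: what is moved stays moved. The work goes in short steps, Python scripts to look and compute and a tool call to move; the robot and the scene stay as the last step left them, time stands still between calls to the robot, and variables do not carry over. Pictures are saved under pics/ and viewed, at most 10 in all, crops included, and the job is handed in when it is done.

Besides the shell and the picture viewer there is one more tool, called after "Request:" as name(argument=value, ...), one argument or row to a line, values as JSON. step_arm: Moves the arm, as the interface text tells. Its arguments: {"type":"object","properties":{"series":{"type":"array","items":{"type":"object","properties":{"claw":{"type":"number"},"dx":{"type":"number"},"dy":{"type":"number"},"dz":{"type":"number"},"ax":{"type":"number"},"ay":{"type":"number"},"az":{"type":"number"}}}},"grip_force":{"type":"number"}},"required":["series"]}

```bash
mkdir -p pics
python3 - <<'E'
from cell import bot
import cv2,numpy as np
s=bot.sense();print({k:np.round(v,3) for k,v in s.items()},bot.tcp_to_grasp)
for n in("scene","top"):
    p,d=bot.capture(n);cv2.imwrite(f"pics/{n}0.png",p);np.save(f"pics/{n}0.npy",d)
    i=bot.camera_info(n);print(n,np.round(i["K"],1),np.round(i["T"],3))
E
```

```text
{'time': np.float64(0.0), 'joint_pos': array([ 1.341,  0.354,  1.634,  0.   ,  1.155, -0.002]), 'qvel': array([ 0.   ,  0.001,  0.001,  0.003,  0.001, -0.   ]), 'tau': array([ 2.0000e-03, -6.0524e+01, -3.4208e+01,  0.0000e+00,  9.0000e-03,
        0.0000e+00]), 'eef_pos': array([0.141, 0.608, 0.21 ]), 'eef_rot': array([ 0.114,  0.994, -0.001, -0.   ]), 'contact_force': array([-0.663, -0.02 ,  0.436]), 'moment': array([0.034, 0.006, 0.009]), 'gripper_force': np.float64(0.0), 'width': np.float64(0.085)} 0.0187
scene [[369.8   0.  322.3]
 [  0.  369.8 199.3]
 [  0.    0.    1. ]] [[-4.940e-01  6.360e-01 -5.930e-01  1.088e+00]
 [ 8.700e-01  3.610e-01 -3.370e-01  3.390e-01]
 [-1.000e-03 -6.820e-01 -7.310e-01  7.730e-01]
 [ 0.000e+00  0.000e+00  0.000e+00  1.000e+00]]
top [[388.4   0.  318.2]
 [  0.  388.4 195. ]
 [  0.    0.    1. ]] [[ 3.000e-03 -9.810e-01  1.940e-01  3.030e-01]
 [-1.000e+00 -1.000e-03  1.300e-02  4.100e-02]
 [-1.200e-02 -1.940e-01 -9.810e-01  1.159e+00]
 [ 0.000e+00  0.000e+00  0.000e+00  1.000e+00]]
```

View pics/top0.png

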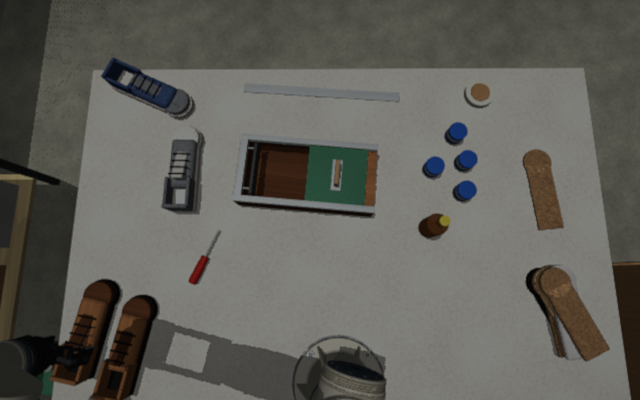

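View pics/scene0.png

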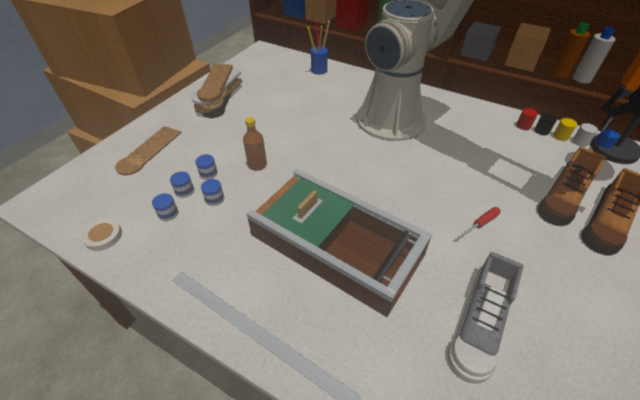

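The top view shows the case at about (307,175), with the closing end to the left and the door's pull at (337,174). The four tins are at (433,167), (457,132), (466,160) and (465,190); the leftmost, (433,167), is the target. The bottle is at (435,225).

```bash
cat > h.py <<'E'
from cell import bot
import cv2,numpy as np
def ray(n,uv,z):
    i=bot.camera_info(n);K,T=i["K"],i["T"]
    uv=np.atleast_2d(uv).astype(float)
    r=np.c_[uv,np.ones(len(uv))]@np.linalg.inv(K).T@T[:3,:3].T
    o=T[:3,3];return o+r*((z-o[2])/r[:,2])[:,None]
def cloud(n,d):
    i=bot.camera_info(n);K,T=i["K"],i["T"]
    v,u=np.indices(d.shape);P=np.stack([(u-K[0,2])/K[0,0]*d,(v-K[1,2])/K[1,1]*d,d],-1)
    return P@T[:3,:3].T+T[:3,3]
def mask(p,lo,hi):
    return cv2.inRange(cv2.cvtColor(p,cv2.COLOR_BGR2HSV),lo,hi)
def blobs(m,a=40):
    return [c for c in cv2.findContours(m,cv2.RETR_EXTERNAL,cv2.CHAIN_APPROX_NONE)[0] if cv2.contourArea(c)>a]
E
python3 - <<'E'
from h import *
for n in("top","scene"):
    p=cv2.imread(f"pics/{n}0.png");d=np.load(f"pics/{n}0.npy");C=cloud(n,d)
    for c in blobs(mask(p,(105,120,50),(125,255,255))):
        (u,v),r=cv2.minEnclosingCircle(c);m=c[:,0].mean(0);M=np.zeros(d.shape,np.uint8);cv2.drawContours(M,[c],-1,255,-1)
        print(n,"blue",np.round((u,v,r)),ray(n,(u,v),.056).round(4),np.median(C[M>0],0).round(3))
    for c in blobs(mask(p,(60,60,30),(90,255,255)),300):
        b=cv2.boxPoints(cv2.minAreaRect(c));print(n,"green",b.round(1).tolist(),ray(n,b,.0815).round(4).tolist(),cv2.contourArea(c))
    # tracks from depth: height 0.084..0.092
    m=((abs(C[...,2]-.088)<.004)&(C[...,0]>.3)&(C[...,0]<.8)&(abs(C[...,1]-.07)<.28)).astype(np.uint8)*255
    pts=C[m>0][:,:2].astype(np.float32);r=cv2.minAreaRect(pts);print("case",r,len(pts),cv2.boxPoints(r).round(4).tolist())
p=cv2.imread("pics/top0.png");cv2.imwrite("pics/crop.png",cv2.resize(p[120:225,225:390],None,fx=4.8,fy=4.8,interpolation=cv2.INTER_CUBIC))
E
```

```text
top blue [466. 189.   9.] [[ 0.5383 -0.3724  0.056 ]] [ 0.539 -0.373  0.055]
top blue [435. 165.   9.] [[ 0.6107 -0.2849  0.056 ]] [ 0.611 -0.285  0.055]
top blue [467. 159.   9.] [[ 0.6296 -0.3813  0.056 ]] [ 0.63  -0.382  0.055]
top blue [458. 131.   9.] [[ 0.7163 -0.3593  0.056 ]] [ 0.717 -0.36   0.055]
top blue [140.  84.  34.] [[0.869  0.6085 0.056 ]] [0.838 0.541 0.057]
top green [[304.29998779296875, 199.89999389648438], [308.8999938964844, 144.5], [367.70001220703125, 149.39999389648438], [363.1000061035156, 204.8000030517578]] [[0.5025, 0.0946, 0.0815], [0.6661, 0.0828, 0.0815], [0.6511, -0.0875, 0.0815], [0.4887, -0.0711, 0.0815]] 3145.5
case ((0.5822554230690002, 0.08988609910011292), (0.39992743730545044, 0.20103755593299866), 84.95630645751953) 2109 [[0.4645000100135803, -0.10050000250339508], [0.6647999882698059, -0.11810000240802765], [0.699999988079071, 0.2802000045776367], [0.49970000982284546, 0.29789999127388]]
scene blue [162. 202.  10.] [[ 0.7224 -0.3537  0.056 ]] [ 0.72  -0.358  0.056]
scene blue [210. 186.   9.] [[ 0.6142 -0.2838  0.056 ]] [ 0.613 -0.284  0.056
[... 315 characters left out ...]
6]
scene blue [608.  32.   7.] [[-1.0452  0.6273  0.056 ]] [-0.55   0.56   0.223]
scene blue [293.   8.  13.] [[-0.5868 -0.7858  0.056 ]] [-0.522 -0.736  0.088]
scene green [[262.5, 214.8000030517578], [289.6000061035156, 167.10000610351562], [353.5, 203.3000030517578], [326.5, 251.10000610351562]] [[0.645, -0.0825, 0.0815], [0.465, -0.1202, 0.0815], [0.4999, 0.0953, 0.0815], [0.6615, 0.107, 0.0815]] 3184.5
case ((0.5825042724609375, 0.09181351959705353), (0.40006139874458313, 0.20394164323806763), 84.76757049560547) 2936 [[0.4627000093460083, -0.09809999912977219], [0.6657999753952026, -0.11670000106096268], [0.7023000121116638, 0.2816999852657318], [0.4991999864578247, 0.3003000020980835]]
```

View pics/crop.png

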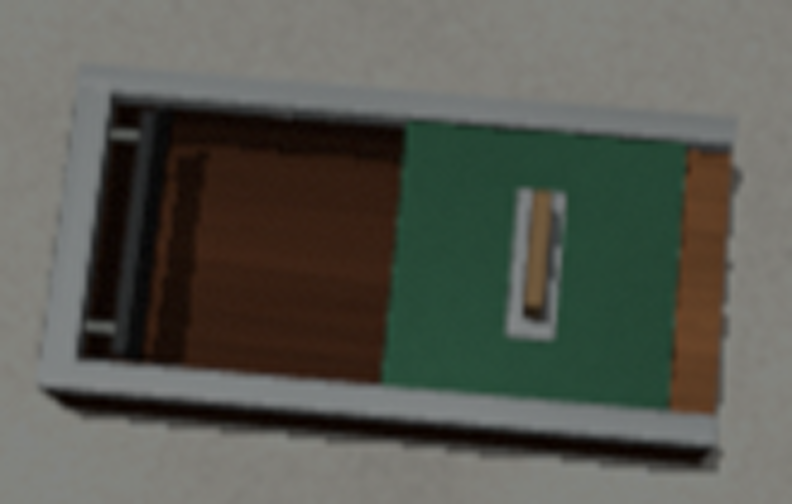

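The crop shows the strip's face at about crop column 160 and the door's leading edge at crop column 395. The two views agree on the case (centre 0.582, 0.091, yaw about -0.09) and on the tin (0.612, -0.2845). I'll swing over to it.

Request:
step_arm(
  series=[
    {"dx": -48, "az": 0.074, "claw": 85},
    {"dx": -48, "az": 0.074},
    {"dx": -48, "az": 0.074},
    {"dx": -48, "az": 0.074},
    {"dx": -48, "az": 0.074},
    {"dx": -48, "az": 0.074},
    {"dx": -48, "az": 0.074},
    {"dx": -48, "az": 0.074},
  ],
)

```text
invalid input
```

Request:
step_arm(
  series=[
    {"dx": -48, "az": 0.074},
    {"dx": -48, "az": 0.074},
    {"dx": -48, "az": 0.074},
    {"dx": -48, "az": 0.074},
    {"dx": -48, "az": 0.074},
    {"dx": -48, "az": 0.074},
    {"dx": -48, "az": 0.074},
    {"dx": -48, "az": 0.074},
  ],
)

```text
invalid input
```

Request:
step_arm(
  series=[
    {"dx": -48, "az": 0.074},
    {"dx": -48, "az": 0.074},
    {"dx": -48, "az": 0.074},
    {"dx": -48, "az": 0.074},
    {"dx": -48, "az": 0.074},
    {"dx": -48, "az": 0.074},
    {"dx": -30, "az": 0.05},
    {},
  ],
)

```text
invalid input
```

```bash
cat >> h.py <<'E'
def go(t):
    """tool-axis shift [mm] from the present pose to world point t"""
    from scipy.spatial.transform import Rotation as R
    s=bot.sense();M=R.from_quat(s["eef_rot"]).as_matrix()
    print("t",round(float(s["time"]),2),"pos",s["eef_pos"].round(4),"y",M[:2,1].round(3),"z",M[:,2].round(3),"q",np.round(s["joint_pos"],2),"F",s["contact_force"].round(1),"w",round(float(s["width"]),4))
    print("shift mm",(M.T@(np.array(t)-s["eef_pos"])*1000).round(1))
E
python3 -c "
from h import *
go((.612,-.2845,.10))"
```

```text
t 0.1 pos [0.141  0.6084 0.2101] y [0.226 0.974] z [-0.    -0.001 -1.   ] q [ 1.34  0.35  1.63  0.    1.16 -0.  ] F [ 0.2 -0.3 -0. ] w 0.0855
shift mm [-660.5 -763.3  111.1]
```

Perhaps all the keys have to be given in each row.

Request:
step_arm(
  series=[
    {"claw": 85, "dx": -48, "dy": 0, "dz": 0, "ax": 0, "ay": 0, "az": 0.074},
    {"claw": 85, "dx": -48, "dy": 0, "dz": 0, "ax": 0, "ay": 0, "az": 0.074},
    {"claw": 85, "dx": -48, "dy": 0, "dz": 0, "ax": 0, "ay": 0, "az": 0.074},
    {"claw": 85, "dx": -48, "dy": 0, "dz": 0, "ax": 0, "ay": 0, "az": 0.074},
    {"claw": 85, "dx": -48, "dy": 0, "dz": 0, "ax": 0, "ay": 0, "az": 0.074},
    {"claw": 85, "dx": -48, "dy": 0, "dz": 0, "ax": 0, "ay": 0, "az": 0.074},
    {"claw": 85, "dx": -48, "dy": 0, "dz": 0, "ax": 0, "ay": 0, "az": 0.074},
    {"claw": 85, "dx": -48, "dy": 0, "dz": 0, "ax": 0, "ay": 0, "az": 0.074},
  ],
)

```text
time: 0.9
eef_pos: [0.4771, 0.4305, 0.2104]
eef_rot: [0.4, 0.917, -0.0, -0.0]
contact_force: [1.0, 0.2, 0.0]
width: 0.085
gripper_force: 0.0
```

Request:
step_arm(
  series=[
    {"claw": 85, "dx": -48, "dy": 0, "dz": 0, "ax": 0, "ay": 0, "az": 0.074},
    {"claw": 85, "dx": -48, "dy": 0, "dz": 0, "ax": 0, "ay": 0, "az": 0.074},
    {"claw": 85, "dx": -48, "dy": 0, "dz": 0, "ax": 0, "ay": 0, "az": 0.074},
    {"claw": 85, "dx": -48, "dy": 0, "dz": 0, "ax": 0, "ay": 0, "az": 0.074},
    {"claw": 85, "dx": -48, "dy": 0, "dz": 0, "ax": 0, "ay": 0, "az": 0.074},
    {"claw": 85, "dx": -48, "dy": 0, "dz": 0, "ax": 0, "ay": 0, "az": 0.074},
    {"claw": 85, "dx": -48, "dy": 0, "dz": 0, "ax": 0, "ay": 0, "az": 0.074},
    {"claw": 85, "dx": -48, "dy": 0, "dz": 0, "ax": 0, "ay": 0, "az": 0.074},
  ],
)

```text
time: 1.7
eef_pos: [0.6549, 0.0963, 0.2103]
eef_rot: [0.65, 0.76, -0.0, -0.0]
contact_force: [0.6, -0.9, -0.4]
width: 0.0851
gripper_force: 0.0
```

Request:
step_arm(
  series=[
    {"claw": 85, "dx": -48, "dy": 0, "dz": 0, "ax": 0, "ay": 0, "az": 0.074},
    {"claw": 85, "dx": -48, "dy": 0, "dz": 0, "ax": 0, "ay": 0, "az": 0.074},
    {"claw": 85, "dx": -48, "dy": 0, "dz": 0, "ax": 0, "ay": 0, "az": 0.074},
    {"claw": 85, "dx": -48, "dy": 0, "dz": 0, "ax": 0, "ay": 0, "az": 0.074},
    {"claw": 85, "dx": -48, "dy": 0, "dz": 0, "ax": 0, "ay": 0, "az": 0.074},
    {"claw": 85, "dx": -48, "dy": 0, "dz": 0, "ax": 0, "ay": 0, "az": 0.074},
    {"claw": 85, "dx": -30, "dy": 0, "dz": 0, "ax": 0, "ay": 0, "az": 0.05},
    {"claw": 85, "dx": 0, "dy": 0, "dz": 0, "ax": 0, "ay": 0, "az": 0},
  ],
)

```text
time: 2.5
eef_pos: [0.6371, -0.2201, 0.2103]
eef_rot: [0.817, 0.577, -0.001, -0.0]
contact_force: [-0.3, -0.6, -0.2]
width: 0.0848
gripper_force: 0.0
```

```bash
python3 -c "
from h import *
go((.612,-.2845,.10))"
```

```text
t 2.5 pos [ 0.6371 -0.2201  0.2103] y [ 0.943 -0.334] z [-0.001 -0.001 -1.   ] q [-0.33  0.43  1.52 -0.    1.19  0.01] F [-0.3 -0.6 -0.2] w 0.0848
shift mm [-68.9  -2.1 110.3]
```

Request:
step_arm(
  series=[
    {"claw": 85, "dx": -35, "dy": -1, "dz": 0, "ax": 0, "ay": 0, "az": 0},
    {"claw": 85, "dx": -34, "dy": -1, "dz": 0, "ax": 0, "ay": 0, "az": 0},
    {"claw": 85, "dx": 0, "dy": 0, "dz": 40, "ax": 0, "ay": 0, "az": 0},
    {"claw": 85, "dx": 0, "dy": 0, "dz": 40, "ax": 0, "ay": 0, "az": 0},
    {"claw": 85, "dx": 0, "dy": 0, "dz": 20, "ax": 0, "ay": 0, "az": 0},
    {"claw": 85, "dx": 0, "dy": 0, "dz": 0, "ax": 0, "ay": 0, "az": 0},
  ],
)

```text
time: 3.1
eef_pos: [0.6118, -0.2789, 0.1069]
eef_rot: [0.815, 0.58, -0.002, -0.003]
contact_force: [0.3, 0.3, -0.1]
width: 0.0849
gripper_force: 0.0
```

```bash
python3 -c "
from h import *
go((.6125,-.2843,.012))
p,d=bot.capture('scene');cv2.imwrite('pics/s1.png',cv2.resize(p[100:250,120:320],None,fx=4,fy=4))"
```

```text
t 3.1 pos [ 0.6118 -0.2789  0.1069] y [ 0.945 -0.328] z [-0.006  0.003 -1.   ] q [-0.43  0.53  1.6   0.    1.01 -0.1 ] F [ 0.3  0.3 -0.1] w 0.0849
shift mm [-4.9  3.1 94.9]
```

View pics/s1.png

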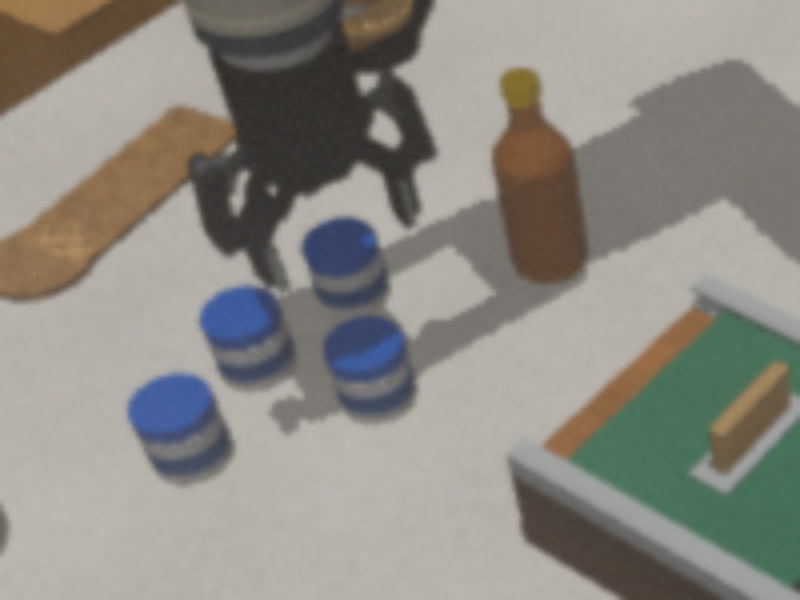

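The gripper, with its fingertips at crop (275,275) and (410,215), hangs above the target tin at (370,365). The parallax fits its 107 mm height, and the fingers are clear of the neighbours. I'll descend.

Request:
step_arm(
  series=[
    {"claw": 85, "dx": -5, "dy": 3, "dz": 0, "ax": 0, "ay": 0, "az": 0},
    {"claw": 85, "dx": 0, "dy": 0, "dz": 30, "ax": 0, "ay": 0, "az": 0},
    {"claw": 85, "dx": 0, "dy": 0, "dz": 30, "ax": 0, "ay": 0, "az": 0},
    {"claw": 85, "dx": 0, "dy": 0, "dz": 20, "ax": 0, "ay": 0, "az": 0},
    {"claw": 85, "dx": 0, "dy": 0, "dz": 12, "ax": 0, "ay": 0, "az": 0},
    {"claw": 85, "dx": 0, "dy": 0, "dz": 0, "ax": 0, "ay": 0, "az": 0},
    {"claw": 85, "dx": 0, "dy": 0, "dz": 0, "ax": 0, "ay": 0, "az": 0},
  ],
)

```text
time: 3.85
eef_pos: [0.6163, -0.2869, 0.0202]
eef_rot: [0.815, 0.579, 0.0, 0.001]
contact_force: [-0.2, 0.6, 0.3]
width: 0.0852
gripper_force: 0.0
```

```bash
python3 -c "
from h import *
go((.6125,-.2843,.012))"
```

```text
t 3.85 pos [ 0.6163 -0.2869  0.0202] y [ 0.944 -0.329] z [ 0.002 -0.001 -1.   ] q [-0.44  0.64  1.63 -0.    0.86 -0.1 ] F [-0.2  0.6  0.3] w 0.0852
shift mm [ 1.2 -4.5  8.2]
```

Request:
step_arm(
  grip_force=35,
  series=[
    {"claw": 85, "dx": 1, "dy": -4, "dz": 4, "ax": 0, "ay": 0, "az": 0},
    {"claw": 85, "dx": 0, "dy": 0, "dz": 2, "ax": 0, "ay": 0, "az": 0},
    {"claw": 60, "dx": 0, "dy": 0, "dz": 0, "ax": 0, "ay": 0, "az": 0},
    {"claw": 45, "dx": 0, "dy": 0, "dz": 0, "ax": 0, "ay": 0, "az": 0},
    {"claw": 45, "dx": 0, "dy": 0, "dz": 0, "ax": 0, "ay": 0, "az": 0},
    {"claw": 45, "dx": 0, "dy": 0, "dz": 0, "ax": 0, "ay": 0, "az": 0},
    {"claw": 45, "dx": 0, "dy": 0, "dz": 0, "ax": 0, "ay": 0, "az": 0},
    {"claw": 45, "dx": 0, "dy": 0, "dz": 0, "ax": 0, "ay": 0, "az": 0},
  ],
)

```text
time: 4.65
eef_pos: [0.6122, -0.2843, 0.0134]
eef_rot: [0.815, 0.579, 0.0, 0.0]
contact_force: [-0.5, 1.2, 5.4]
width: 0.054
gripper_force: 36.6
```

Request:
step_arm(
  series=[
    {"claw": 45, "dx": 0, "dy": 0, "dz": -20, "ax": 0, "ay": 0, "az": 0},
    {"claw": 45, "dx": 0, "dy": 0, "dz": -35, "ax": 0, "ay": 0, "az": 0},
    {"claw": 45, "dx": 0, "dy": 0, "dz": -45, "ax": 0, "ay": 0, "az": 0},
    {"claw": 45, "dx": 0, "dy": 0, "dz": -45, "ax": 0, "ay": 0, "az": 0},
    {"claw": 45, "dx": 0, "dy": 0, "dz": -35, "ax": 0, "ay": 0, "az": 0},
    {"claw": 45, "dx": 20, "dy": -8, "dz": 0, "ax": 0, "ay": 0, "az": 0},
    {"claw": 45, "dx": 40, "dy": -16, "dz": 0, "ax": 0, "ay": 0, "az": 0},
    {"claw": 45, "dx": 40, "dy": -16, "dz": 0, "ax": 0, "ay": 0, "az": 0},
  ],
)

```text
time: 5.45
eef_pos: [0.6058, -0.1752, 0.1916]
eef_rot: [0.816, 0.579, -0.0, -0.001]
contact_force: [0.2, -0.1, -2.4]
width: 0.0535
gripper_force: 37.7
```

Request:
step_arm(
  series=[
    {"claw": 45, "dx": 44, "dy": -18, "dz": 0, "ax": 0, "ay": 0, "az": 0},
    {"claw": 45, "dx": 44, "dy": -18, "dz": 0, "ax": 0, "ay": 0, "az": 0},
    {"claw": 45, "dx": 44, "dy": -18, "dz": 0, "ax": 0, "ay": 0, "az": 0},
    {"claw": 45, "dx": 44, "dy": -18, "dz": 0, "ax": 0, "ay": 0, "az": 0},
    {"claw": 45, "dx": 44, "dy": -18, "dz": 0, "ax": 0, "ay": 0, "az": 0},
    {"claw": 45, "dx": 44, "dy": -18, "dz": 0, "ax": 0, "ay": 0, "az": 0},
    {"claw": 45, "dx": 30, "dy": -12, "dz": 0, "ax": 0, "ay": 0, "az": 0},
    {"claw": 45, "dx": 20, "dy": -8, "dz": 0, "ax": 0, "ay": 0, "az": 0},
  ],
)

```text
time: 6.25
eef_pos: [0.5876, 0.165, 0.1914]
eef_rot: [0.815, 0.58, -0.001, -0.001]
contact_force: [1.0, -0.6, -1.4]
width: 0.0536
gripper_force: 37.7
```

Request:
step_arm(
  series=[
    {"claw": 45, "dx": 0, "dy": 0, "dz": 0, "ax": 0, "ay": 0, "az": -0.12},
    {"claw": 45, "dx": 0, "dy": 0, "dz": 0, "ax": 0, "ay": 0, "az": -0.12},
    {"claw": 45, "dx": 0, "dy": 0, "dz": 0, "ax": 0, "ay": 0, "az": 0},
    {"claw": 45, "dx": 0, "dy": 0, "dz": 0, "ax": 0, "ay": 0, "az": 0},
  ],
)

```text
time: 6.65
eef_pos: [0.5884, 0.1622, 0.1918]
eef_rot: [0.741, 0.672, -0.001, -0.0]
contact_force: [-0.1, 0.2, -2.8]
width: 0.0535
gripper_force: 37.7
```

```bash
python3 -c "
from h import *
go((.5888,.1625,.0235))
p,d=bot.capture('scene');cv2.imwrite('pics/s2.png',cv2.resize(p[50:320,200:480],None,fx=2,fy=2))
p=cv2.imread('pics/top0.png')
c=np.array([.5824,.0908]);y=np.array([.0882,.996])
P=ray('top',[[225+160/4.8,120+240/4.8],[225+128/4.8,120+240/4.8],[225+393/4.8,120+250/4.8]],.0815);print((P[:,:2]-c)@y)
P=ray('top',[[225+538/4.8,120+255/4.8]],.1215);print((P[:,:2]-c)@y,P)"
```

```text
t 6.65 pos [0.5884 0.1622 0.1918] y [ 0.995 -0.098] z [-0.001 -0.    -1.   ] q [0.27 0.35 1.68 0.   1.11 0.36] F [-0.1  0.2 -2.8] w 0.0535
shift mm [  0.4   0.6 168.3]
[ 0.13667845  0.15578647 -0.00279569]
[-0.08859348] [[0.57004376 0.00294492 0.1215    ]]
```

View pics/s2.png

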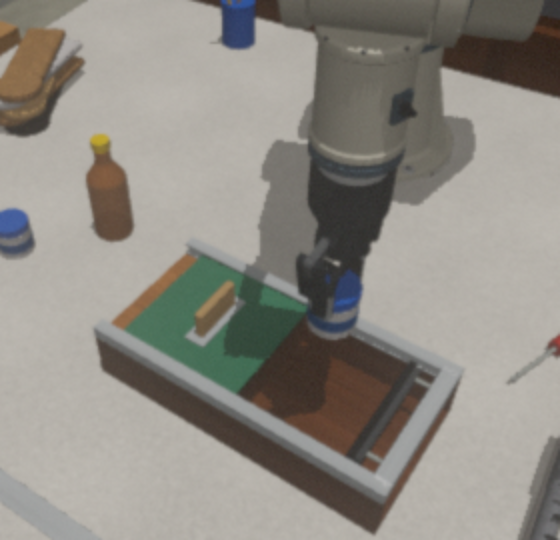

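The tin, at (333,305), hangs upright over the open compartment. The strip's face reads about y 137 mm and the pull about y -88 mm. I'll lower it.

Request:
step_arm(
  series=[
    {"claw": 45, "dx": 0, "dy": 0, "dz": 40, "ax": 0, "ay": 0, "az": 0},
    {"claw": 45, "dx": 0, "dy": 0, "dz": 40, "ax": 0, "ay": 0, "az": 0},
    {"claw": 45, "dx": 0, "dy": 0, "dz": 35, "ax": 0, "ay": 0, "az": 0},
    {"claw": 45, "dx": 0, "dy": 0, "dz": 25, "ax": 0, "ay": 0, "az": 0},
    {"claw": 45, "dx": 0, "dy": 0, "dz": 12, "ax": 0, "ay": 0, "az": 0},
    {"claw": 45, "dx": 0, "dy": 0, "dz": 8, "ax": 0, "ay": 0, "az": 0},
    {"claw": 45, "dx": 0, "dy": 0, "dz": 4, "ax": 0, "ay": 0, "az": 0},
    {"claw": 45, "dx": 0, "dy": 0, "dz": 0, "ax": 0, "ay": 0, "az": 0},
  ],
)

```text
time: 7.5
eef_pos: [0.5897, 0.1621, 0.0293]
eef_rot: [0.74, 0.673, 0.0, 0.0]
contact_force: [0.7, 0.5, -1.9]
width: 0.0535
gripper_force: 37.6
```

Request:
step_arm(
  series=[
    {"claw": 45, "dx": 0, "dy": 0, "dz": 3, "ax": 0, "ay": 0, "az": 0},
    {"claw": 45, "dx": 0, "dy": 0, "dz": 1, "ax": 0, "ay": 0, "az": 0},
    {"claw": 45, "dx": 0, "dy": 0, "dz": 0, "ax": 0, "ay": 0, "az": 0},
    {"claw": 45, "dx": 0, "dy": 0, "dz": 0, "ax": 0, "ay": 0, "az": 0},
  ],
)

```text
time: 7.9
eef_pos: [0.5894, 0.1621, 0.0251]
eef_rot: [0.74, 0.673, 0.0, 0.0]
contact_force: [1.2, 0.2, -1.5]
width: 0.0538
gripper_force: 37.6
```

Request:
step_arm(
  series=[
    {"claw": 45, "dx": 0, "dy": 0, "dz": 1.5, "ax": 0, "ay": 0, "az": 0},
    {"claw": 45, "dx": 0, "dy": 0, "dz": 0, "ax": 0, "ay": 0, "az": 0},
    {"claw": 45, "dx": 0, "dy": 0, "dz": 1, "ax": 0, "ay": 0, "az": 0},
    {"claw": 45, "dx": 0, "dy": 0, "dz": 0, "ax": 0, "ay": 0, "az": 0},
    {"claw": 45, "dx": 0, "dy": 0, "dz": 0, "ax": 0, "ay": 0, "az": 0},
  ],
)

```text
time: 8.4
eef_pos: [0.5892, 0.162, 0.0222]
eef_rot: [0.74, 0.673, -0.0, -0.0]
contact_force: [0.0, -0.2, -1.9]
width: 0.0534
gripper_force: 37.6
```

Request:
step_arm(
  series=[
    {"claw": 45, "dx": 0, "dy": 0, "dz": 0.7, "ax": 0, "ay": 0, "az": 0},
    {"claw": 45, "dx": 0, "dy": 0, "dz": 0, "ax": 0, "ay": 0, "az": 0},
    {"claw": 45, "dx": 0, "dy": 0, "dz": 0.7, "ax": 0, "ay": 0, "az": 0},
    {"claw": 45, "dx": 0, "dy": 0, "dz": 0, "ax": 0, "ay": 0, "az": 0},
  ],
)

```text
time: 8.8
eef_pos: [0.5893, 0.1621, 0.0215]
eef_rot: [0.74, 0.673, 0.0, 0.0]
contact_force: [-2.9, -0.9, 5.2]
width: 0.0541
gripper_force: 38.3
```

The tin is on the floor. I'll release, rise, and go behind the pull with the fingers closed.

Request:
step_arm(
  series=[
    {"claw": 60, "dx": 0, "dy": 0, "dz": 0, "ax": 0, "ay": 0, "az": 0},
    {"claw": 80, "dx": 0, "dy": 0, "dz": 0, "ax": 0, "ay": 0, "az": 0},
    {"claw": 80, "dx": 0, "dy": 0, "dz": 0, "ax": 0, "ay": 0, "az": 0},
    {"claw": 80, "dx": 0, "dy": 0, "dz": 0, "ax": 0, "ay": 0, "az": 0},
    {"claw": 80, "dx": 0, "dy": 0, "dz": -20, "ax": 0, "ay": 0, "az": 0},
    {"claw": 80, "dx": 0, "dy": 0, "dz": -40, "ax": 0, "ay": 0, "az": 0},
    {"claw": 80, "dx": 0, "dy": 0, "dz": -45, "ax": 0, "ay": 0, "az": 0},
    {"claw": 80, "dx": 0, "dy": 0, "dz": -45, "ax": 0, "ay": 0, "az": 0},
  ],
)

```text
time: 9.6
eef_pos: [0.5888, 0.1619, 0.1722]
eef_rot: [0.74, 0.673, -0.0, -0.0]
contact_force: [1.2, 0.6, 0.6]
width: 0.0799
gripper_force: 0.0
```

Request:
step_arm(
  series=[
    {"claw": 80, "dx": -20, "dy": 0, "dz": -20, "ax": 0, "ay": 0, "az": 0},
    {"claw": 0, "dx": -40, "dy": 0, "dz": 0, "ax": 0, "ay": 0, "az": 0},
    {"claw": 0, "dx": -45, "dy": 0, "dz": 0, "ax": 0, "ay": 0, "az": 0},
    {"claw": 0, "dx": -45, "dy": 0, "dz": 0, "ax": 0, "ay": 0, "az": 0},
    {"claw": 0, "dx": -30, "dy": 0, "dz": 0, "ax": 0, "ay": 0, "az": 0},
    {"claw": 0, "dx": -15, "dy": 0, "dz": 0, "ax": 0, "ay": 0, "az": 0},
    {"claw": 0, "dx": 0, "dy": 0, "dz": 0, "ax": 0, "ay": 0, "az": 0},
    {"claw": 0, "dx": 0, "dy": 0, "dz": 0, "ax": 0, "ay": 0, "az": 0},
  ],
)

```text
time: 10.4
eef_pos: [0.5709, -0.0316, 0.1908]
eef_rot: [0.74, 0.673, 0.0, -0.0]
contact_force: [-0.7, -0.7, 0.3]
width: -0.0001
gripper_force: 0.0
```

```bash
python3 -c "
from h import *
go((.5714,-.0337,.097))
p,d=bot.capture('scene');cv2.imwrite('pics/s3.png',cv2.resize(p[80:320,200:480],None,fx=2,fy=2))
C=cloud('scene',d);m=mask(p,(105,120,50),(125,255,255))
for c in blobs(m,15):
    M=np.zeros_like(m);cv2.drawContours(M,[c],-1,255,-1);q=np.median(C[M>0],0)
    if abs(q[1]-.16)<.1: print(q,C[M>0].max(0),C[M>0].min(0))"
```

```text
t 10.4 pos [ 0.5709 -0.0316  0.1908] y [ 0.995 -0.095] z [ 0.     0.001 -1.   ] q [-0.06  0.29  1.77  0.    1.08  0.04] F [-0.7 -0.7  0.3] w -0.0001
shift mm [-2.1  0.7 93.8]
[0.5912188  0.16089519 0.06330407] [1.08791622 0.33888465 0.77310448] [0.56046188 0.13387499 0.05575178]
```

View pics/s3.png

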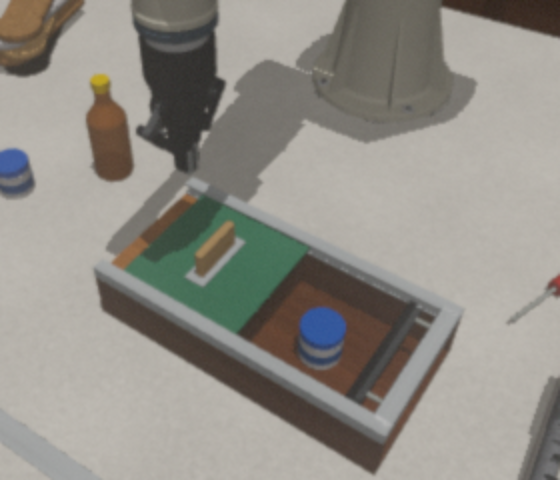

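The tin stands upright in the compartment at (322,335), with its lid at 63 mm. I'll lower the closed fingers behind the pull.

Request:
step_arm(
  series=[
    {"claw": 0, "dx": -2, "dy": 1, "dz": 35, "ax": 0, "ay": 0, "az": 0},
    {"claw": 0, "dx": 0, "dy": 0, "dz": 35, "ax": 0, "ay": 0, "az": 0},
    {"claw": 0, "dx": 0, "dy": 0, "dz": 15, "ax": 0, "ay": 0, "az": 0},
    {"claw": 0, "dx": 0, "dy": 0, "dz": 8, "ax": 0, "ay": 0, "az": 0},
    {"claw": 0, "dx": 0, "dy": 0, "dz": 0, "ax": 0, "ay": 0, "az": 0},
    {"claw": 0, "dx": 0, "dy": 0, "dz": 0, "ax": 0, "ay": 0, "az": 0},
  ],
)

```text
time: 11.05
eef_pos: [0.5723, -0.0336, 0.0987]
eef_rot: [0.74, 0.673, 0.0, 0.0]
contact_force: [0.3, -0.7, 1.0]
width: 0.0002
gripper_force: 0.0
```

Request:
step_arm(
  series=[
    {"claw": 0, "dx": 5, "dy": 0, "dz": 0, "ax": 0, "ay": 0, "az": 0},
    {"claw": 0, "dx": 6, "dy": 0, "dz": 0, "ax": 0, "ay": 0, "az": 0},
    {"claw": 0, "dx": 4, "dy": 0, "dz": 0, "ax": 0, "ay": 0, "az": 0},
    {"claw": 0, "dx": 3, "dy": 0, "dz": 0, "ax": 0, "ay": 0, "az": 0},
    {"claw": 0, "dx": 3, "dy": 0, "dz": 0, "ax": 0, "ay": 0, "az": 0},
    {"claw": 0, "dx": 3, "dy": 0, "dz": 0, "ax": 0, "ay": 0, "az": 0},
    {"claw": 0, "dx": 3, "dy": 0, "dz": 0, "ax": 0, "ay": 0, "az": 0},
  ],
)

```text
time: 11.75
eef_pos: [0.5741, -0.0076, 0.098]
eef_rot: [0.74, 0.673, -0.0, 0.0]
contact_force: [-0.7, -4.5, 2.6]
width: 0.0
gripper_force: 2.3
```

Request:
step_arm(
  series=[
    {"claw": 0, "dx": 7, "dy": 0, "dz": 0, "ax": 0, "ay": 0, "az": 0},
    {"claw": 0, "dx": 9, "dy": 0, "dz": 0, "ax": 0, "ay": 0, "az": 0},
    {"claw": 0, "dx": 9, "dy": 0, "dz": 0, "ax": 0, "ay": 0, "az": 0},
    {"claw": 0, "dx": 9, "dy": 0, "dz": 0, "ax": 0, "ay": 0, "az": 0},
    {"claw": 0, "dx": 9, "dy": 0, "dz": 0, "ax": 0, "ay": 0, "az": 0},
    {"claw": 0, "dx": 9, "dy": 0, "dz": 0, "ax": 0, "ay": 0, "az": 0},
    {"claw": 0, "dx": 9, "dy": 0, "dz": 0, "ax": 0, "ay": 0, "az": 0},
    {"claw": 0, "dx": 7, "dy": 0, "dz": 0, "ax": 0, "ay": 0, "az": 0},
  ],
)

```text
time: 12.55
eef_pos: [0.5803, 0.0613, 0.0978]
eef_rot: [0.74, 0.673, -0.0, -0.0]
contact_force: [-1.8, -4.8, 1.4]
width: 0.0003
gripper_force: 2.3
```

Request:
step_arm(
  series=[
    {"claw": 0, "dx": 7, "dy": 0, "dz": 0, "ax": 0, "ay": 0, "az": 0},
    {"claw": 0, "dx": 7, "dy": 0, "dz": 0, "ax": 0, "ay": 0, "az": 0},
    {"claw": 0, "dx": 7, "dy": 0, "dz": 0, "ax": 0, "ay": 0, "az": 0},
    {"claw": 0, "dx": 7, "dy": 0, "dz": 0, "ax": 0, "ay": 0, "az": 0},
    {"claw": 0, "dx": 5, "dy": 0, "dz": 0, "ax": 0, "ay": 0, "az": 0},
    {"claw": 0, "dx": 3, "dy": 0, "dz": 0, "ax": 0, "ay": 0, "az": 0},
    {"claw": 0, "dx": 2, "dy": 0, "dz": 0, "ax": 0, "ay": 0, "az": 0},
  ],
)

```text
time: 13.25
eef_pos: [0.5839, 0.0985, 0.0977]
eef_rot: [0.74, 0.673, -0.0, -0.0]
contact_force: [-2.6, -3.8, 1.1]
width: -0.0
gripper_force: 2.1
```

```bash
python3 -c "
from h import *
c=np.array([.5824,.0908]);y=np.array([.0882,.996]);s=bot.sense();print((s['eef_pos'][:2]-c)@y)
go((.5856,.1267,.098))
p,d=bot.capture('scene')
C=cloud('scene',d);g=C[mask(p,(60,60,30),(90,255,255))>0];g=g[abs(g[:,2]-.0815)<.006];print(np.percentile((g[:,:2]-c)@y,[1,50,99]))"
```

```text
0.00782793776022619
t 13.25 pos [0.5839 0.0985 0.0977] y [ 0.996 -0.095] z [-0.001 -0.    -1.   ] q [0.16 0.43 1.8  0.   0.91 0.26] F [-2.6 -3.8  1.1] w -0.0
shift mm [28.2 -1.  -0.3]
[-0.05566445  0.05151393  0.1087846 ]
```

Request:
step_arm(
  series=[
    {"claw": 0, "dx": 3, "dy": 0, "dz": 0, "ax": 0, "ay": 0, "az": 0},
    {"claw": 0, "dx": 3, "dy": 0, "dz": 0, "ax": 0, "ay": 0, "az": 0},
    {"claw": 0, "dx": 3, "dy": 0, "dz": 0, "ax": 0, "ay": 0, "az": 0},
    {"claw": 0, "dx": 3, "dy": 0, "dz": 0, "ax": 0, "ay": 0, "az": 0},
    {"claw": 0, "dx": 3, "dy": 0, "dz": 0, "ax": 0, "ay": 0, "az": 0},
    {"claw": 0, "dx": 2, "dy": 0, "dz": 0, "ax": 0, "ay": 0, "az": 0},
    {"claw": 0, "dx": 1, "dy": 0, "dz": 0, "ax": 0, "ay": 0, "az": 0},
    {"claw": 0, "dx": 1, "dy": 0, "dz": 0, "ax": 0, "ay": 0, "az": 0},
  ],
)

```text
time: 14.1
eef_pos: [0.5859, 0.1173, 0.0978]
eef_rot: [0.74, 0.673, -0.0, -0.0]
contact_force: [-3.8, -3.3, 0.0]
width: -0.0001
gripper_force: 2.0
```

Request:
step_arm(
  series=[
    {"claw": 0, "dx": 1, "dy": 0, "dz": 0, "ax": 0, "ay": 0, "az": 0},
    {"claw": 0, "dx": 1, "dy": 0, "dz": 0, "ax": 0, "ay": 0, "az": 0},
    {"claw": 0, "dx": 1, "dy": 0, "dz": 0, "ax": 0, "ay": 0, "az": 0},
    {"claw": 0, "dx": 1, "dy": 0, "dz": 0, "ax": 0, "ay": 0, "az": 0},
  ],
)

```text
time: 14.5
eef_pos: [0.5862, 0.1212, 0.0978]
eef_rot: [0.74, 0.673, -0.0, -0.0]
contact_force: [-3.2, -3.5, 0.3]
width: 0.0
gripper_force: 2.0
```

Request:
step_arm(
  series=[
    {"claw": 0, "dx": 0.8, "dy": 0, "dz": 0, "ax": 0, "ay": 0, "az": 0},
    {"claw": 0, "dx": 0.8, "dy": 0, "dz": 0, "ax": 0, "ay": 0, "az": 0},
    {"claw": 0, "dx": 0.8, "dy": 0, "dz": 0, "ax": 0, "ay": 0, "az": 0},
  ],
)

```text
time: 14.8
eef_pos: [0.5865, 0.1235, 0.0978]
eef_rot: [0.74, 0.673, -0.0, -0.0]
contact_force: [-4.3, -3.9, -1.1]
width: 0.0001
gripper_force: 2.0
```

Request:
step_arm(
  series=[
    {"claw": 0, "dx": 0.5, "dy": 0, "dz": 0, "ax": 0, "ay": 0, "az": 0},
    {"claw": 0, "dx": 0.5, "dy": 0, "dz": 0, "ax": 0, "ay": 0, "az": 0},
    {"claw": 0, "dx": 0.5, "dy": 0, "dz": 0, "ax": 0, "ay": 0, "az": 0},
  ],
)

```text
time: 15.1
eef_pos: [0.5867, 0.125, 0.0978]
eef_rot: [0.74, 0.673, -0.0, -0.0]
contact_force: [-3.0, -3.0, -0.8]
width: -0.0005
gripper_force: 2.0
```

Request:
step_arm(
  series=[
    {"claw": 0, "dx": 0.5, "dy": 0, "dz": 0, "ax": 0, "ay": 0, "az": 0},
    {"claw": 0, "dx": 0.5, "dy": 0, "dz": 0, "ax": 0, "ay": 0, "az": 0},
    {"claw": 0, "dx": 0.5, "dy": 0, "dz": 0, "ax": 0, "ay": 0, "az": 0},
  ],
)

```text
time: 15.4
eef_pos: [0.5868, 0.1265, 0.0979]
eef_rot: [0.74, 0.673, -0.0, 0.0]
contact_force: [-4.2, -3.6, -0.9]
width: 0.0003
gripper_force: 2.0
```

```bash
python3 -c "
from h import *
p,d=bot.capture('scene');cv2.imwrite('pics/s4.png',cv2.resize(p[180:310,330:450],None,fx=4.5,fy=4.5,interpolation=cv2.INTER_CUBIC))"
```

```text
(no output)
```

View pics/s4.png

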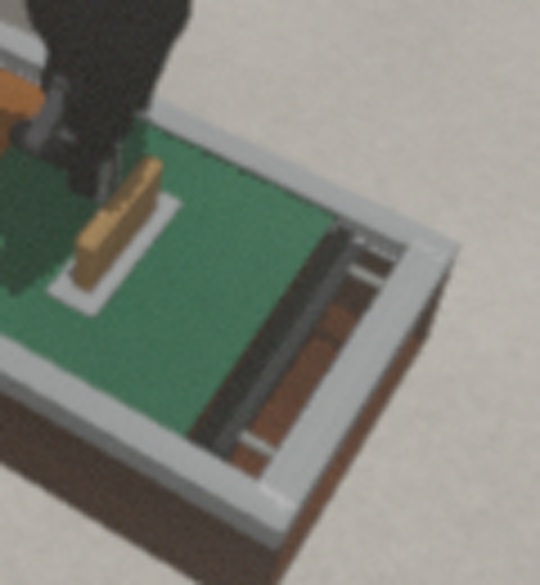

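The view shows the green edge, from about (330,215) to (195,435), only a few millimetres short of the strip. I'll keep feeling forward.

Request:
step_arm(
  series=[
    {"claw": 0, "dx": 0.5, "dy": 0, "dz": 0, "ax": 0, "ay": 0, "az": 0},
    {"claw": 0, "dx": 0.5, "dy": 0, "dz": 0, "ax": 0, "ay": 0, "az": 0},
    {"claw": 0, "dx": 0.5, "dy": 0, "dz": 0, "ax": 0, "ay": 0, "az": 0},
  ],
)

```text
time: 15.75
eef_pos: [0.587, 0.1281, 0.0979]
eef_rot: [0.74, 0.673, 0.0, 0.0]
contact_force: [-2.9, -3.3, -0.4]
width: 0.0002
gripper_force: 2.0
```

Request:
step_arm(
  series=[
    {"claw": 0, "dx": 0.5, "dy": 0, "dz": 0, "ax": 0, "ay": 0, "az": 0},
    {"claw": 0, "dx": 0.5, "dy": 0, "dz": 0, "ax": 0, "ay": 0, "az": 0},
    {"claw": 0, "dx": 0.5, "dy": 0, "dz": 0, "ax": 0, "ay": 0, "az": 0},
  ],
)

```text
time: 16.05
eef_pos: [0.5872, 0.1296, 0.0979]
eef_rot: [0.74, 0.673, 0.0, 0.0]
contact_force: [-1.6, -3.9, -0.6]
width: 0.0001
gripper_force: 2.0
```

Request:
step_arm(
  series=[
    {"claw": 0, "dx": 0.5, "dy": 0, "dz": 0, "ax": 0, "ay": 0, "az": 0},
    {"claw": 0, "dx": 0.5, "dy": 0, "dz": 0, "ax": 0, "ay": 0, "az": 0},
    {"claw": 0, "dx": 0.5, "dy": 0, "dz": 0, "ax": 0, "ay": 0, "az": 0},
  ],
)

```text
time: 16.35
eef_pos: [0.5872, 0.1308, 0.0979]
eef_rot: [0.74, 0.673, -0.0, 0.0]
contact_force: [-2.7, -6.0, -0.4]
width: -0.0001
gripper_force: 3.3
```

Request:
step_arm(
  series=[
    {"claw": 0, "dx": 0.4, "dy": 0, "dz": 0, "ax": 0, "ay": 0, "az": 0},
    {"claw": 0, "dx": 0, "dy": 0, "dz": 0, "ax": 0, "ay": 0, "az": 0},
  ],
)

```text
time: 16.55
eef_pos: [0.5872, 0.1309, 0.0979]
eef_rot: [0.74, 0.673, -0.0, 0.0]
contact_force: [-3.4, -6.0, -0.1]
width: -0.0001
gripper_force: 3.4
```

Request:
step_arm(
  series=[
    {"claw": 0, "dx": 0.5, "dy": 0, "dz": 0, "ax": 0, "ay": 0, "az": 0},
    {"claw": 0, "dx": 0.5, "dy": 0, "dz": 0, "ax": 0, "ay": 0, "az": 0},
    {"claw": 0, "dx": 0, "dy": 0, "dz": 0, "ax": 0, "ay": 0, "az": 0},
  ],
)

```text
time: 16.85
eef_pos: [0.5872, 0.1313, 0.0978]
eef_rot: [0.74, 0.673, -0.001, 0.0]
contact_force: [-4.1, -9.5, 1.5]
width: 0.0
gripper_force: 4.9
```

Request:
step_arm(
  series=[
    {"claw": 0, "dx": 0.5, "dy": 0, "dz": 0, "ax": 0, "ay": 0, "az": 0},
    {"claw": 0, "dx": 0.5, "dy": 0, "dz": 0, "ax": 0, "ay": 0, "az": 0},
    {"claw": 0, "dx": 0.5, "dy": 0, "dz": 0, "ax": 0, "ay": 0, "az": 0},
    {"claw": 0, "dx": 0, "dy": 0, "dz": 0, "ax": 0, "ay": 0, "az": 0},
    {"claw": 0, "dx": 0, "dy": 0, "dz": 0, "ax": 0, "ay": 0, "az": 0},
  ],
)

```text
time: 17.35
eef_pos: [0.5872, 0.1318, 0.0978]
eef_rot: [0.74, 0.673, -0.001, 0.001]
contact_force: [-3.6, -13.9, 1.7]
width: -0.0
gripper_force: 7.1
```

Request:
step_arm(
  series=[
    {"claw": 0, "dx": 0.4, "dy": 0, "dz": 0, "ax": 0, "ay": 0, "az": 0},
    {"claw": 0, "dx": 0, "dy": 0, "dz": 0, "ax": 0, "ay": 0, "az": 0},
    {"claw": 0, "dx": 0, "dy": 0, "dz": 0, "ax": 0, "ay": 0, "az": 0},
    {"claw": 0, "dx": 0, "dy": 0, "dz": 0, "ax": 0, "ay": 0, "az": 0},
    {"claw": 0, "dx": 0, "dy": 0, "dz": 0, "ax": 0, "ay": 0, "az": 0},
    {"claw": 0, "dx": 0, "dy": 0, "dz": 0, "ax": 0, "ay": 0, "az": 0},
  ],
)

```text
time: 17.95
eef_pos: [0.5872, 0.132, 0.0978]
eef_rot: [0.74, 0.673, -0.002, 0.001]
contact_force: [-4.0, -15.9, 1.6]
width: 0.0001
gripper_force: 7.8
```

The rubber carries about 12 N and has held for over 0.25 s. I'll back off gently and rise.

Request:
step_arm(
  series=[
    {"claw": 0, "dx": -1, "dy": 0, "dz": 0, "ax": 0, "ay": 0, "az": 0},
    {"claw": 0, "dx": -1, "dy": 0, "dz": 0, "ax": 0, "ay": 0, "az": 0},
    {"claw": 0, "dx": -1, "dy": 0, "dz": 0, "ax": 0, "ay": 0, "az": 0},
    {"claw": 0, "dx": -2, "dy": 0, "dz": 0, "ax": 0, "ay": 0, "az": 0},
    {"claw": 0, "dx": -3, "dy": 0, "dz": 0, "ax": 0, "ay": 0, "az": 0},
    {"claw": 0, "dx": -8, "dy": 0, "dz": 0, "ax": 0, "ay": 0, "az": 0},
    {"claw": 0, "dx": -10, "dy": 0, "dz": 0, "ax": 0, "ay": 0, "az": 0},
    {"claw": 0, "dx": 0, "dy": 0, "dz": 0, "ax": 0, "ay": 0, "az": 0},
  ],
)

```text
time: 18.75
eef_pos: [0.5851, 0.1071, 0.098]
eef_rot: [0.74, 0.672, -0.0, 0.0]
contact_force: [-0.4, -0.3, 0.3]
width: 0.0
gripper_force: 0.0
```

Request:
step_arm(
  series=[
    {"claw": 0, "dx": 0, "dy": 0, "dz": -20, "ax": 0, "ay": 0, "az": 0},
    {"claw": 0, "dx": 0, "dy": 0, "dz": -40, "ax": 0, "ay": 0, "az": 0},
    {"claw": 0, "dx": 0, "dy": 0, "dz": -40, "ax": 0, "ay": 0, "az": 0},
    {"claw": 0, "dx": -20, "dy": 0, "dz": -10, "ax": 0, "ay": 0, "az": 0},
    {"claw": 0, "dx": -40, "dy": 0, "dz": 0, "ax": 0, "ay": 0, "az": 0},
    {"claw": 0, "dx": -40, "dy": 0, "dz": 0, "ax": 0, "ay": 0, "az": 0},
    {"claw": 0, "dx": -20, "dy": 0, "dz": 0, "ax": 0, "ay": 0, "az": 0},
    {"claw": 0, "dx": 0, "dy": 0, "dz": 0, "ax": 0, "ay": 0, "az": 0},
  ],
)

```text
time: 19.55
eef_pos: [0.5735, -0.0135, 0.2081]
eef_rot: [0.741, 0.672, -0.0, 0.0]
contact_force: [1.0, -0.2, -0.7]
width: -0.0
gripper_force: 0.0
```

```bash
python3 -c "
from h import *
p,d=bot.capture('scene');cv2.imwrite('pics/s5.png',cv2.resize(p[100:320,150:550],None,fx=2,fy=2,interpolation=cv2.INTER_CUBIC));print(bot.sense()['contact_force'])"
```

```text
[0.27642052 0.25418687 0.07260325]
```

View pics/s5.png

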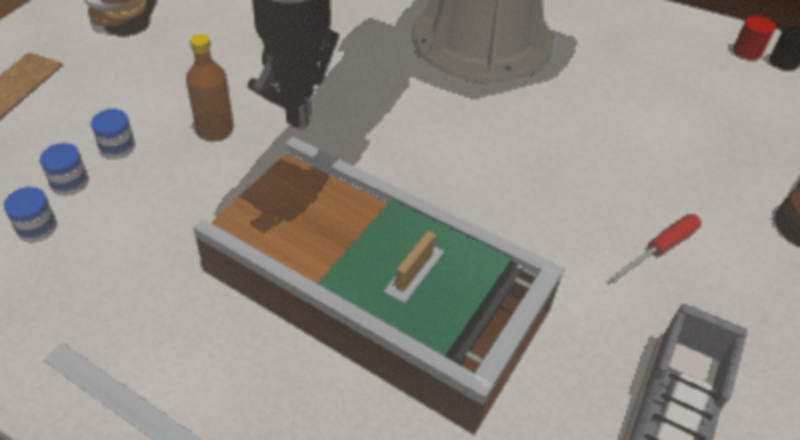

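The door's leading edge, from (512,262) to (450,352), lies along the strip. The bottle, sneaker, screwdriver and the three other tins haven't moved, and the arm is clear. I'll hand it in.

```bash
python3 -c "
from cell import bot
print(bot.finish_job())"
```

```text
the job is handed in; nothing more can be done
None
```

The tin was standing upright in the compartment before the door closed over it, the door was pressed home at about 12 N (estimated from the wrist force) and still lies along the rubber strip, and I handed the job in at about 20 s; no verdict came back.

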